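Grease the turning bar and index the consumables carousel

TASK

Take the turning bar out of its block, dip its tip well into the open grease pot, then put the tip down into the socket on the consumables carousel and use the bar to turn the carousel until its one square tin is in line with the fixed pointer of the stand. Touch the carousel and its stand with the bar only, and leave the pot and the other things on the bench where they stand. Finish while holding: still gripping the bar in the socket, with the carousel held still.

Things in the scene. Friction and masses are not known exactly. Their poses are not given: they have to be found in the camera images.
- bar: Loose turning bar, 135 mm long, about 0.18 kg, standing upright, tip down, in the hole of its block at the start. From the tip up: round steel shank 12 mm in diameter and 65 mm long; collar 34 mm in diameter and 6 mm thick, which rests on the top of the block; round rubber grip 26 mm in diameter and 64 mm long (71 to 135 mm above the tip). Origin: the centre of the tip; z runs along the bar towards the grip.
- rack: Fixed steel block of the turning bar, 55 x 55 mm, 75 mm high, with one upright hole 19 mm in diameter and 69 mm deep in the middle of its top. Origin: centre of its underside, on the bench.
- pot: Loose open round steel grease pot (0.45 kg, seen empty, dark inside), 72 mm in outer diameter, 55 mm high, wall 3 mm, inner floor 5 mm up. Origin: centre of its underside; z up.
- stand: Fixed round base of the carousel, 250 mm in diameter, with the pointer on its rim. Origin: on the turning axis of the carousel, on the bench; z up along that axis. Its own -x direction runs from the axis to the pointer; its yaw varies.
- pointer (a point): Top of the fixed pointer: a small upright steel tab (16 mm wide) on an arm of the stand, 160 mm from the turning axis, 30 mm above the bench. It does not turn with the carousel.
- carousel (a joint): Turning angle of the carousel in rad, counter-clockwise positive seen from above; 0 (or a full turn, 6.28) when the square tin is in line with the pointer. It can be turned either way past zero, with a little bearing friction (about 0.1 N m), and stays where it is left.
- tin (a point): Centre of the top of the square tin (49 x 49 mm), 80 mm from the turning axis, 88 mm above the bench. The tin is fixed on the carousel, a round plate 244 mm in diameter whose top is 28 mm above the bench; four round jars of the same steel (51 mm in diameter, 88 mm above the bench) stand on the same 80 mm circle, 60 and 120 degrees either side of the tin.
- socket (a point): Centre of the mouth of the bar's socket: an upright steel tube fixed on the carousel, 34 mm outside, 22 mm bore, 43 mm deep, mouth 73 mm above the bench. It stands 80 mm from the turning axis, exactly opposite the square tin, and turns with the carousel.
- magnet: Bystander: stepped red welding magnet, 75 x 20 mm, 70 mm high. Origin: centre of its underside.
- offcut: Bystander: offcut of square tube, 60 x 50 mm, 40 mm high. Origin: centre of its underside.
- can: Bystander: short can, 60 mm in diameter, 75 mm high. Origin: centre of its underside.
- hammer: Bystander: hammer lying on the bench at the right. Origin: on its underside.
Mind the look-alikes: they are no part of the job. There is more than one size of the bar; the one meant has the size given above.

How it is judged:
By the outcome, as a careful person would: the job done as asked, in the order asked, and still so for the second after the job is handed in, while the arm keeps its last pose, push and grip.
It also fails if it takes over 61 s, if anything falls off the work surface, if the arm or the gripper's body presses on something with over 40 N, if the wrist force passes 120 N, or if a joint passes its speed limit or range.

ROBOT

A 6-joint arm with a two-finger parallel gripper is mounted at the origin on the work surface. World frame = base frame: x ahead of the robot, y to its left, z up, the work surface at z = 0. Lengths are in m, angles in degrees, forces in N, time in s.
With the tool pointing down it reaches from about 0.3 to 0.75 m from the base axis. Payload 8.5 kg.
Tool frame: the origin (TCP) lies midway between the tips of the shut fingers; the grasp point (between the pads) lies 19 mm behind it (env.tcp_to_grasp is the z of the grasp point in the tool frame, in m); z points along the fingers, y is the line along which they close (so a half turn about z gives the same grasp; the last joint's range is limited). The gripper opens to 85 mm and grips with 20 to 120 N. Pads are 22 mm wide; open, the fingers measure 114 mm over their backs; the gripper's body (76 mm by 85 mm) begins 54 mm behind the grasp point. The pads swing forward as they close: fully open they stand 13 mm farther back than shut.
Start: joints at [58.94, 21.807, 74.336, -0, 83.858, -12.336], TCP at [0.177, 0.521, 0.231] pointing down, gripper open.
Joint ranges: [-178.18, 178.18], [-50.72, 133.34], [12.68, 142.11], [-81.47, 261.47], [9.98, 163.14], [-165.26, 165.26]. Speed limits (degrees/s): [136.94, 136.94, 180, 180, 180, 180].

INTERFACE

Orientations are given as a 3x3 rotation matrix whose columns are the frame's x, y, z axes.
In Python, from rig import env, imaging, job, models gives the robot as it stands. The module is installed in compiled form; this text tells all that it offers.
- The arm moves only by the tool jog_arm, never from a script. Its argument "plan" is text: rows parted by semicolons, each of 7 numbers parted by spaces: the turn, a rotation vector about the tool's x, y, z in degrees, then the shift along the tool's x, y, z in cm, then the closure in counts, from 0 (fully open) to 255 (shut). In form: rx ry rz x y z claw; .... A call has 1 to 10 rows; each row shifts and turns the commanded pose from where the row before left it, along the tool's axes as they then stand; what a row does not reach is not made up. A row lasts 1/12 s, in which the tool goes at most 41.7 mm and 7.16 degrees, less where a joint would pass 70% of its speed; a pose out of reach is approached as far as the arm can. A call with a gripper value outside its range is refused whole. The fingers move at their own pace and stop on an object; "grip_force" is the grip in N (left out, the last holds). Time passes only in rows, so rows that do not move let the fingers close. It gives the time, the measured TCP pose, the force, the opening and the grip force at its end, in the units of the state.
- env.observe(): the state, without advancing time (a new reading comes with each control period).
- imaging.get_image(name): name is "side" or "top"; returns a dict with "pixels" (384x512x3 uint8, red, green, blue), "depth" (384x512 float32, m along the optical axis (not along the pixel's ray), 0 where there is no reading), "fov_y" (degrees; the focal length in pixels is half the picture's height over the tangent of half this angle, whatever the lens; pixels are square), "cx", "cy" (the principal point, pixels), "distortion" ([k1, k2, p1, p2, k3] as OpenCV has them; the pictures are not rectified), "world_from_camera" (4x4, takes a point from camera to world coordinates). Camera axes: x right, y down, z forward; pixel columns grow to the right and rows downward; lengths in m; the calibration is good to about 2 mm. A picture is of the moment at which its call begins.
- job.close_job(): hands the job in; it is judged then, once.
Trained networks look in the newest picture that a camera, given by its name, has taken for a name from the list of things; names that differ only in an ending like _2 or _b are one class to them, and where a whole thing is asked for, a point or a joint stands for the part that bears it (a point fixed in the world has none). Each returns a list of dicts, best first, with "confidence" (0 to 1); they miss things now and then, are a little off and sometimes report something else, mostly with a low value. They report only what shows in the picture. A call takes as long as a camera call. They do not tell look-alikes from the thing itself.
- models.outline_of(camera, query): "region" (384x512 bool, what is visible of it) and "bbox" ([centre column, centre row, width, height] in pixels, round what is visible of it).
- models.tip_of(camera, query): "at" ([column, row] in pixels: a listed point, or the origin of a listed thing).
The state is a dict: "time_s": time; "q": joint angles; "qvel": joint speeds; "joint_efforts": joint torques, N m; "position": TCP position; "tool_rot": TCP orientation; "ft_force": force on the tool from outside, world axes, zero at the start; "wrist_torque": the same for the moment, N m; "grip_width": finger opening in m; "gripper_force": force on a finger pad.
Only numpy, scipy, OpenCV 4.12 (cv2) and the standard library are available. Lean on these libraries where they do the work, as an engineer would, in place of code of your own. Each camera call takes 0.05 s, during which the arm holds its last target. There are 200 camera calls.

## Working session

There is one attempt and no reset: what is moved stays moved. The work goes in short steps, Python scripts to look and compute and a tool call to move; the robot and the scene stay as the last step left them, time stands still between calls to the robot, and variables do not carry over. Pictures are saved under pics/ and viewed, at most 10 in all, crops included, and the job is handed in when it is done.

Besides the shell and the picture viewer there is one more tool, called after "Call:" in YAML: its name, and indented under it one key for each argument. jog_arm: Moves the arm, as the interface text tells. Its arguments: {"type":"object","properties":{"plan":{"type":"string"},"grip_force":{"type":"number"}},"required":["plan"]}

```bash
mkdir -p pics; cat > h.py <<'E'
import numpy as np, cv2
from rig import env, imaging, job, models
def K(im):
    f=im["pixels"].shape[0]/2/np.tan(np.radians(im["fov_y"])/2)
    return np.array([[f,0,im["cx"]],[0,f,im["cy"]],[0,0,1.]])
def cloud(im):
    h,w=im["depth"].shape
    uv=np.stack(np.meshgrid(np.arange(w),np.arange(h)),-1).reshape(-1,1,2).astype(np.float64)
    n=cv2.undistortPoints(uv,K(im),np.array(im["distortion"],float)).reshape(h,w,2)
    P=np.dstack([n,np.ones((h,w))])*im["depth"][...,None]
    T=im["world_from_camera"]; W=P@T[:3,:3].T+T[:3,3]
    W[im["depth"]==0]=np.nan
    return W
def ray(im,uv,z):
    n=cv2.undistortPoints(np.array([[uv]],float),K(im),np.array(im["distortion"],float)).ravel()
    T=im["world_from_camera"]; d=T[:3,:3]@np.r_[n,1]; o=T[:3,3]
    return o+d*(z-o[2])/d[2]
def proj(im,p):
    Ti=np.linalg.inv(im["world_from_camera"])
    return cv2.projectPoints(np.array([p],float),cv2.Rodrigues(Ti[:3,:3])[0],Ti[:3,3],K(im),np.array(im["distortion"],float))[0].ravel()
E
python3 - <<'E'
from h import *
s=env.observe(); print(s["time_s"],s["position"],s["tool_rot"],env.tcp_to_grasp,s["grip_width"])
for c in("top","side"):
    im=imaging.get_image(c); W=cloud(im); cv2.imwrite(f"pics/{c}0.png",im["pixels"][...,::-1]); np.save(f"{c}.npy",W)
    print(c,im["world_from_camera"][:3,3].round(3),im["fov_y"])
    for q in("bar","rack","pot","stand","carousel","magnet","offcut","can","hammer"):
        for d in models.outline_of(c,q):
            P=W[d["region"]]; P=P[~np.isnan(P[:,0])]
            if len(P): print(q,round(d["confidence"],2),np.round(d["bbox"]),np.median(P,0).round(3),np.percentile(P[:,2],98).round(3))
    for q,z in(("bar",0),("rack",0),("pot",0),("stand",0),("pointer",.03),("tin",.088),("socket",.073)):
        for d in models.tip_of(c,q):
            print("tip",q,round(d["confidence"],2),np.round(d["at"],1),ray(im,d["at"],z).round(3))
E
```

```text
0.0 [0.17641422 0.52062096 0.23069833] [[-9.47067156e-01  3.21034655e-01 -7.43861673e-04]
 [ 3.21035384e-01  9.47066327e-01 -1.28610137e-03]
 [ 2.91603232e-04 -1.45683029e-03 -9.99998896e-01]] -0.0187 0.08562745260140589
top [ 0.408 -0.007  1.461] 48.895409381855075
bar 0.7 [220. 183.  13.  14.] [0.595 0.12  0.167] 0.177
bar 0.24 [379. 214.  34.  74.] [ 0.556 -0.426  0.023] 0.031
rack 0.54 [193. 188.  21.  18.] [0.588 0.202 0.073] 0.079
pot 0.97 [178. 242.  28.  20.] [0.426 0.274 0.007] 0.058
pot 0.32 [313. 207.  75.  83.] [ 0.556 -0.182  0.029] 0.091
stand 0.76 [315. 207.  73.  84.] [ 0.556 -0.182  0.029] 0.091
carousel 0.56 [313. 202.  73.  68.] [ 0.559 -0.184  0.03 ] 0.092
magnet 0.45 [182. 159.  21.  15.] [0.707 0.262 0.048] 0.073
offcut 0.88 [237. 143.  17.  21.] [0.763 0.077 0.039] 0.046
can 0.78 [122. 213.  19.  18.] [0.51  0.45  0.073] 0.08
can 0.68 [314. 206.  71.  66.] [ 0.56  -0.184  0.029] 0.092
hammer 0.92 [379. 214.  32.  72.] [ 0.559 -0.426  0.023] 0.031
hammer 0.51 [177. 241.  28.  17.] [0.429 0.276 0.007] 0.058
tip bar 0.65 [225.  188.5] [0.605 0.119 0.   ]
tip bar 0
[... 1460 characters left out ...]
] [ 0.556 -0.42   0.021] 0.028
hammer 0.76 [287. 141.  72.  17.] [ 0.539 -0.427  0.021] 0.073
hammer 0.47 [188. 268.  28.  40.] [0.712 0.283 0.034] 0.071
tip bar 0.78 [230.2 287.7] [0.613 0.309 0.   ]
tip bar 0.63 [246.  238.9] [0.602 0.134 0.   ]
tip rack 0.98 [237.  261.1] [0.612 0.22  0.   ]
tip pot 0.72 [310.7 283.7] [0.434 0.274 0.   ]
tip stand 0.92 [269.  178.9] [ 0.57  -0.169  0.   ]
tip stand 0.39 [239.4 260.7] [0.606 0.218 0.   ]
tip pointer 0.58 [316.6 183.1] [ 0.424 -0.114  0.03 ]
tip tin 0.82 [281.7 163.2] [ 0.53  -0.117  0.088]
tip tin 0.33 [272.9 178.9] [ 0.548 -0.026  0.088]
tip socket 0.95 [262.4 145.1] [ 0.601 -0.255  0.073]
tip socket 0.22 [189.9 218.4] [0.737 0.162 0.073]
```

```bash
python3 - <<'E'
import cv2,numpy as np
a=cv2.imread("pics/side0.png"); t=cv2.imread("pics/top0.png")
l=cv2.resize(a[120:380,160:360],None,fx=2.2,fy=2.2,interpolation=3)[:570]
r=cv2.resize(t[130:270,150:360],None,fx=2,fy=2,interpolation=3)
o=np.zeros((600,800,3),np.uint8); 
l=l[:,:440]; l=cv2.resize(a[120:340,170:340],None,fx=2.2,fy=2.2,interpolation=3)
o[:l.shape[0],:l.shape[1]]=l; r=r[:, :420]; o[:r.shape[0],376:376+r.shape[1]]=r
cv2.imwrite("pics/c1.png",o)
for c in("side","top"):
    W=np.load(c+".npy")
    for lo,hi,y0 in((.08,.19,.13),(.08,.19,.23),(.08,.19,.325)):
        m=(W[...,2]>lo)&(W[...,2]<hi)&(abs(W[...,0]-.6)<.06)&(abs(W[...,1]-y0)<.045)
        P=W[m]; 
        if len(P)==0: continue
        print(c,y0,len(P),"zmax",np.sort(P[:,2])[-5:].round(3))
        for z in np.arange(.08,.19,.01):
            Q=P[abs(P[:,2]-z)<.005]
            if len(Q)>3: print("  %.2f n%d x %.3f %.3f y %.3f %.3f"%(z,len(Q),*np.percentile(Q[:,0],[2,98]),*np.percentile(Q[:,1],[2,98])))
E
```

```text
side 0.13 518 zmax [0.175 0.175 0.175 0.175 0.175]
  0.08 n5 x 0.589 0.604 y 0.137 0.147
  0.09 n69 x 0.582 0.622 y 0.118 0.148
  0.10 n45 x 0.587 0.620 y 0.125 0.143
  0.11 n45 x 0.587 0.619 y 0.126 0.143
  0.12 n48 x 0.587 0.619 y 0.125 0.141
  0.13 n49 x 0.587 0.618 y 0.127 0.143
  0.14 n50 x 0.587 0.619 y 0.127 0.143
  0.15 n45 x 0.587 0.619 y 0.128 0.142
  0.16 n54 x 0.587 0.618 y 0.127 0.143
  0.17 n107 x 0.588 0.618 y 0.113 0.142
side 0.23 326 zmax [0.147 0.147 0.147 0.148 0.148]
  0.08 n36 x 0.591 0.615 y 0.216 0.239
  0.09 n40 x 0.594 0.615 y 0.220 0.236
  0.10 n34 x 0.594 0.615 y 0.219 0.237
  0.11 n43 x 0.594 0.617 y 0.219 0.237
  0.12 n37 x 0.595 0.618 y 0.226 0.236
  0.13 n40 x 0.595 0.617 y 0.227 0.238
  0.14 n59 x 0.595 0.617 y 0.211 0.236
  0.15 n37 x 0.595 0.616 y 0.215 0.234
side 0.325 716 zmax [0.175 0.175 0.175 0.175 0.175]
  0.08 n8 x 0.603 0.635 y 0.322 0.333
  0.09 n125 x 0.599 0.640 y 0.303 0.333
  0.10 n54 x 0.604 0.632 y 0.315 0.328
  0.11 n58 x 0.604 0.635 y 0.315 0.329
  0.12 n56 x 0.604 0.634 y 0.315 0.328
  0.13 n61 x 0.603 0.634 y 0.313 0.329
  0.14 n58
[... 634 characters left out ...]
09 n9 x 0.593 0.613 y 0.205 0.232
  0.10 n5 x 0.592 0.610 y 0.208 0.218
  0.11 n6 x 0.592 0.606 y 0.207 0.221
  0.12 n5 x 0.592 0.610 y 0.208 0.217
  0.13 n4 x 0.593 0.603 y 0.207 0.215
  0.14 n38 x 0.592 0.615 y 0.208 0.230
  0.15 n17 x 0.597 0.616 y 0.208 0.229
top 0.325 190 zmax [0.176 0.176 0.176 0.176 0.178]
  0.09 n36 x 0.597 0.637 y 0.288 0.323
  0.10 n12 x 0.602 0.634 y 0.291 0.311
  0.11 n10 x 0.601 0.630 y 0.293 0.307
  0.12 n8 x 0.602 0.622 y 0.292 0.312
  0.13 n6 x 0.601 0.617 y 0.292 0.309
  0.14 n7 x 0.602 0.619 y 0.291 0.311
  0.15 n11 x 0.602 0.624 y 0.293 0.308
  0.16 n9 x 0.603 0.625 y 0.293 0.310
  0.17 n71 x 0.602 0.633 y 0.294 0.323
  0.18 n17 x 0.607 0.627 y 0.297 0.320
```

View pics/c1.png

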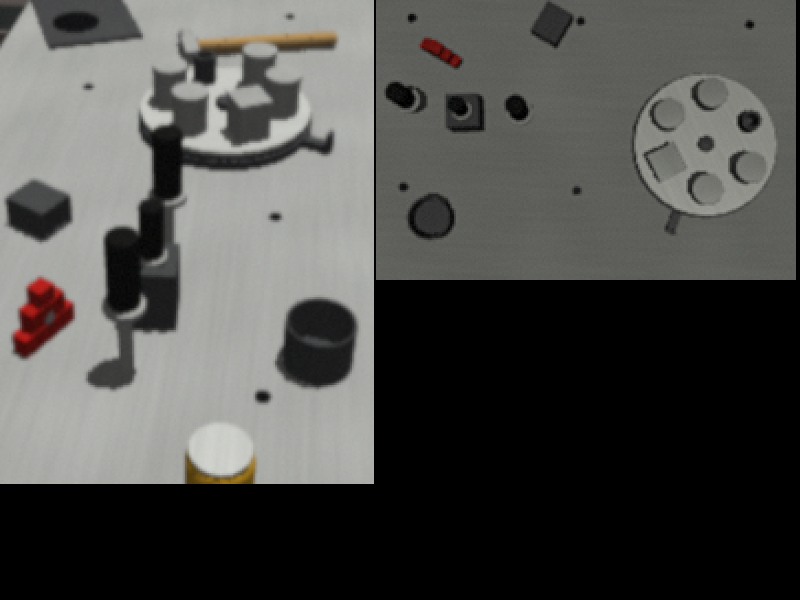

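```bash
cat > m.py <<'E'
from h import *
from scipy.optimize import least_squares
def circ(P,r=None):
    f=(lambda p:np.hypot(P[:,0]-p[0],P[:,1]-p[1])-(r or p[2]))
    return least_squares(f,[*P[:,:2].mean(0),r or .05],loss="soft_l1",f_scale=.002).x
def top_disc(W,c,z,tol,r):
    m=(abs(W[...,2]-z)<tol)&(np.hypot(W[...,0]-c[0],W[...,1]-c[1])<r)
    P=W[m]; return np.r_[P[:,:2].mean(0),len(P)]
E
python3 - <<'E'
from m import *
for c in("top","side"):
    W=np.load(c+".npy"); C=np.array([.56,-.187])
    for _ in range(3):
        m=(abs(W[...,2]-.029)<.006)&(np.hypot(W[...,0]-C[0],W[...,1]-C[1])<.145)
        u=m.astype(np.uint8); cs,_h=cv2.findContours(u,cv2.RETR_EXTERNAL,cv2.CHAIN_APPROX_NONE)
        k=max(cs,key=len)[:,0]; P=W[k[:,1],k[:,0]]
        P=P[np.hypot(P[:,0]-C[0],P[:,1]-C[1])>.11]; f=circ(P); C=f[:2]
    print(c,"disc",f.round(4),len(P),np.median(W[m][:,2]))
    # objects on the 88 mm level
    m=((abs(W[...,2]-.088)<.007)|(abs(W[...,2]-.073)<.005))&(np.hypot(W[...,0]-C[0],W[...,1]-C[1])<.12)
    n,l,st,ce=cv2.connectedComponentsWithStats((m).astype(np.uint8))
    for i in range(1,n):
        if st[i,4]>8:
            P=W[l==i]; p=P.mean(0); d=p[:2]-C; print("  comp",st[i,4],p.round(4),"r %.3f ang %.1f"%(np.hypot(*d),np.degrees(np.arctan2(d[1],d[0]))))
    # pointer
    d=W[...,:2]-C; R=np.hypot(d[...,0],d[...,1]); m=(R>.128)&(R<.175)&(W[...,2]>.012)&(W[...,2]<.05)&(W[...,0]<.5)
    P=W[m];print("  pointer",len(P),P.mean(0).round(4)); dd=P[:,:2]-C; a=np.degrees(np.arctan2(dd[:,1],dd[:,0]));print(np.median(a).round(1),a.std().round(1),P[:,2].max())
    q=P[P[:,2]>.022]; print("  tab",len(q),q.mean(0).round(4))
    print("  bar top",top_disc(W,(.605,.222),.146,.006,.025),"pot rim", end=" ")
    m=(abs(W[...,2]-.055)<.005)&(np.hypot(W[...,0]-.425,W[...,1]-.277)<.05); P=W[m]; print(circ(P).round(4),len(P))
    m=(abs(W[...,2]-.075)<.006)&(abs(W[...,0]-.603)<.04)&(abs(W[...,1]-.222)<.04); P=W[m]; print("  rack",P[:,:2].min(0),P[:,:2].max(0))
E
```

```text
top disc [ 0.561  -0.1883  0.1196] 209 0.027936984538286858
  comp 182 [ 0.641  -0.1915  0.0876] r 0.080 ang -2.3
  comp 178 [ 0.6038 -0.1212  0.0876] r 0.080 ang 57.5
  comp 48 [ 0.5975 -0.2584  0.0717] r 0.079 ang -62.5
  comp 225 [ 0.524  -0.117   0.0875] r 0.080 ang 117.5
  comp 189 [ 0.5177 -0.255   0.0874] r 0.079 ang -123.0
  comp 188 [ 0.481  -0.1846  0.0877] r 0.080 ang 177.3
  pointer 21 [ 0.4194 -0.1333  0.0202]
158.5 1.9 0.031904650848360916
  tab 9 [ 0.4117 -0.1315  0.0286]
  bar top [ 0.60473405  0.21873573 48.        ] pot rim [0.4279 0.2714 0.0337] 59
  rack [0.5773817 0.1913547] [0.63293458 0.24636388]
side disc [ 0.5624 -0.1853  0.119 ] 92 0.028227343391456994
  comp 339 [ 0.5009 -0.2099  0.0836] r 0.066 ang -158.2
  comp 46 [ 0.6003 -0.2565  0.0714] r 0.081 ang -62.0
  comp 364 [ 0.6224 -0.1451  0.0837] r 0.072 ang 33.8
  comp 230 [ 0.5263 -0.1089  0.084 ] r 0.085 ang 115.3
  pointer 34 [ 0.4213 -0.1302  0.0197]
157.7 2.4 0.033786468191638885
  tab 12 [ 0.4149 -0.1263  0.0276]
  bar top [ 0.60590011  0.22559843 74.        ] pot rim [0.4276 0.2754 0.0341] 182
  rack [0.5778474 0.1943843] [0.6163794  0.25195853]
```

Call:
jog_arm:
  plan: "0 0 0 -3.6 -1.05 0 0;0 0 0 -3.6 -1.05 0 0;0 0 0 -3.6 -1.05 0 0;0 0 0 -3.6 -1.05 0 0;0 0 0 -3.6 -1.05 0 0;0 0 0 -3.6 -1.05 0 0;0 0 0 -3.6 -1.05 0 0;0 0 0 -3.6 -1.05 0 0;0 0 0 -3.6 -1.05 0 0;0 0 0 -3.6 -1.05 0 0"

```text
time_s: 2.53
position: [0.4851, 0.3045, 0.2314]
tool_rot: [[-0.947, 0.321, 0.0], [0.321, 0.947, 0.0], [-0.0, 0.0, -1.0]]
ft_force: [1.3, 0.3, -0.0]
grip_width: 0.0853
gripper_force: 0.0
```

Call:
jog_arm:
  plan: "0 0 7 0 0 0 0;0 0 7 0 0 0 0;0 0 7 0 0 0 0;0 0 7 0 0 0 0;0 0 7 0 0 0 0;0 0 7 0 0 0 0;0 0 7 0 0 0 0;0 0 7 0 0 0 0;0 0 7 0 0 0 0;0 0 7 0 0 0 0"

```text
time_s: 3.37
position: [0.4838, 0.3059, 0.2313]
tool_rot: [[-0.016, 1.0, 0.0], [1.0, 0.016, -0.0], [-0.0, 0.0, -1.0]]
ft_force: [0.2, 0.7, -0.4]
grip_width: 0.0855
gripper_force: 0.0
```

Call:
jog_arm:
  plan: "0 0 0.9 -2.12 3.03 0 0;0 0 0 -2.12 3.03 0 0;0 0 0 -2.12 3.03 0 0;0 0 0 -2.12 3.03 0 0;0 0 0 0 0 0 0;0 0 0 0 0 0 0"

```text
time_s: 3.87
position: [0.6069, 0.221, 0.2304]
tool_rot: [[-0.004, 1.0, -0.001], [1.0, 0.004, -0.0], [-0.0, -0.001, -1.0]]
ft_force: [-0.8, 1.1, 0.5]
grip_width: 0.0856
gripper_force: 0.0
```

Call:
jog_arm:
  plan: "0 0 0 0 0 3 0;0 0 0 0 0 3 0;0 0 0 0 0 3 0;0 0 0 0 0 2 0;0 0 0 0 0 2 0;0 0 0 0 0 0 0"

```text
time_s: 4.37
position: [0.6031, 0.223, 0.0976]
tool_rot: [[-0.008, 1.0, -0.007], [1.0, 0.008, -0.001], [-0.001, -0.007, -1.0]]
ft_force: [-1.0, -0.4, 0.2]
grip_width: 0.0851
gripper_force: 0.0
```

```bash
python3 - <<'E'
from m import *
for c in("top","side"):
    im=imaging.get_image(c); cv2.imwrite(f"pics/{c}1.png",im["pixels"][...,::-1])
a=cv2.imread("pics/side1.png"); cv2.imwrite("pics/c2.png",cv2.resize(a[130:330,150:350],None,fx=3,fy=3,interpolation=3))
E
```

```text
(no output)
```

View pics/c2.png

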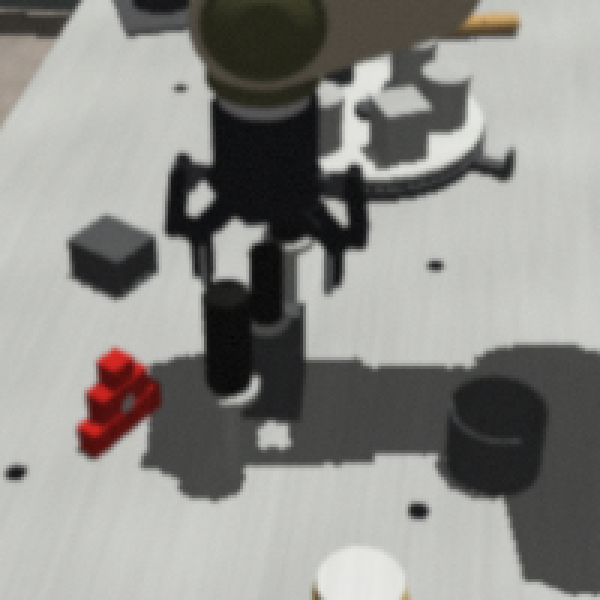

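The middle bar (crop ~(267,285)) stands between the open fingers at crop x≈200 and 335, clear of the neighbours. Closing.

Call:
jog_arm:
  plan: "0 0 0 0 0 0 255;0 0 0 0 0 0 255;0 0 0 0 0 0 255;0 0 0 0 0 0 255;0 0 0 0 0 0 255;0 0 0 0 0 0 255;0 0 0 0 0 0 255;0 0 0 0 0 0 255;0 0 0 0 0 0 255;0 0 0 0 0 0 255"
  grip_force: 70

```text
time_s: 5.3
position: [0.6061, 0.2224, 0.1021]
tool_rot: [[-0.007, 1.0, 0.001], [1.0, 0.007, 0.0], [0.0, 0.001, -1.0]]
ft_force: [-0.7, 0.9, 5.8]
grip_width: 0.0246
gripper_force: 68.5
```

Call:
jog_arm:
  plan: "0 0 0 0 0 -1 255;0 0 0 0 0 -2.5 255;0 0 0 0 0 -2.5 255;0 0 0 0 0 -3 255;0 0 0 0 0 -1 255;0 0 0 0 0 0 255;0 0 0 0 0 0 255"

```text
time_s: 5.88
position: [0.6055, 0.2223, 0.2003]
tool_rot: [[-0.007, 1.0, -0.001], [1.0, 0.007, -0.0], [-0.0, -0.001, -1.0]]
ft_force: [0.1, -0.9, -2.8]
grip_width: 0.0248
gripper_force: 68.9
```

Call:
jog_arm:
  plan: "0 0 0 0.85 -2.97 0 255;0 0 0 0.85 -2.97 0 255;0 0 0 0.85 -2.97 0 255;0 0 0 0.85 -2.97 0 255;0 0 0 0.85 -2.97 0 255;0 0 0 0.85 -2.97 0 255;0 0 0 0 0 0 255;0 0 0 0 0 0 255;0 0 0 0 0 0 255"

```text
time_s: 6.63
position: [0.4273, 0.272, 0.2001]
tool_rot: [[-0.007, 1.0, -0.002], [1.0, 0.007, -0.001], [-0.001, -0.002, -1.0]]
ft_force: [0.4, -0.2, -1.1]
grip_width: 0.0246
gripper_force: 69.4
```

```bash
python3 - <<'E'
from m import *
s=env.observe(); p=s["position"]; print(s["time_s"],p)
o=[]
for c in("top","side"):
    im=imaging.get_image(c); W=cloud(im); np.save(c+"2.npy",W)
    a=im["pixels"][...,::-1].copy()
    d=W-p; m=(np.hypot(d[...,0],d[...,1])<.04)&(W[...,2]<p[2]-.005)&(W[...,2]>.075)
    P=W[m]; print(c,len(P))
    for z in np.arange(.08,p[2],.01):
        Q=P[abs(P[:,2]-z)<.005]
        if len(Q)>3: print("  %.3f n%d x %.3f %.3f y %.3f %.3f"%(z,len(Q),*np.percentile(Q[:,0],[5,95]),*np.percentile(Q[:,1],[5,95])))
    m=(abs(W[...,2]-.055)<.005)&(np.hypot(W[...,0]-.428,W[...,1]-.273)<.05); P=W[m]; print(" pot",circ(P).round(4),len(P))
    for q in("bar","pot"):
      for t in models.tip_of(c,q)[:3]: print(q,round(t["confidence"],2),np.round(t["at"],1),ray(im,t["at"],p[2]-.092 if q=="bar" else 0).round(3))
    u=proj(im,p-[0,0,.092]); print("expected tip px",u.round(1))
    v=proj(im,[.428,.273,.0]).astype(int); o.append(cv2.resize(a[max(v[1]-110,0):v[1]+40,v[0]-66:v[0]+67],None,fx=3,fy=3,interpolation=3)[:450,:399])
h=max(x.shape[0] for x in o); o=[cv2.copyMakeBorder(x,0,h-x.shape[0],0,0,0) for x in o]
cv2.imwrite("pics/c3.png",np.hstack(o))
E
```

```text
6.6333 [0.42731791 0.27201312 0.20013205]
top 6
  0.180 n4 x 0.424 0.435 y 0.252 0.254
 pot [0.4272 0.2691 0.032 ] 31
bar 0.71 [169.6 181.5] [0.61  0.29  0.108]
bar 0.44 [220.2 186.5] [0.597 0.125 0.108]
bar 0.16 [313.7 202.8] [ 0.55  -0.178  0.108]
pot 0.74 [177.7 243.6] [0.411 0.276 0.   ]
expected tip px [172.5 238.2]
side 265
  0.110 n7 x 0.424 0.433 y 0.271 0.277
  0.120 n21 x 0.424 0.433 y 0.273 0.279
  0.130 n19 x 0.423 0.433 y 0.274 0.278
  0.140 n24 x 0.424 0.434 y 0.273 0.278
  0.150 n22 x 0.423 0.433 y 0.273 0.278
  0.160 n22 x 0.424 0.434 y 0.273 0.278
  0.170 n4 x 0.417 0.438 y 0.278 0.285
  0.180 n90 x 0.413 0.443 y 0.269 0.288
  0.190 n56 x 0.417 0.440 y 0.274 0.285
 pot [0.4276 0.2754 0.0341] 188
bar 0.97 [243.  236.1] [0.591 0.256 0.108]
bar 0.76 [229.3 285.4] [0.596 0.407 0.108]
bar 0.63 [186.3 218.5] [0.731 0.209 0.108]
pot 0.67 [312.  284.2] [0.432 0.275 0.   ]
expected tip px [318.  246.9]
```

View pics/c3.png

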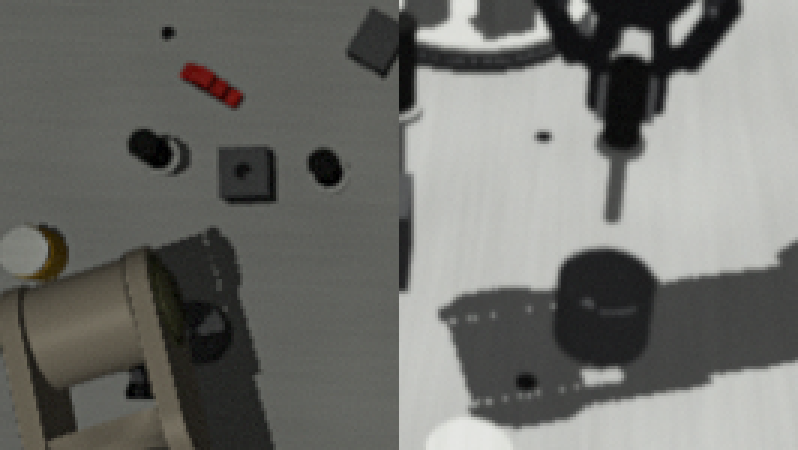

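The bar is held vertical (crop (612,180)) right above the pot opening (crop (605,270)); dipping.

Call:
jog_arm:
  plan: "0 0 0 0.2 0 0 255;0 0 0 0 0 2.5 255;0 0 0 0 0 2.5 255;0 0 0 0 0 2.2 255;0 0 0 0 0 1.3 255;0 0 0 0 0 0.8 255;0 0 0 0 0 0 255;0 0 0 0 0 0 255;0 0 0 0 0 0 255;0 0 0 0 0 0 255"

```text
time_s: 7.77
position: [0.4278, 0.2744, 0.1093]
tool_rot: [[-0.007, 1.0, 0.002], [1.0, 0.007, 0.001], [0.001, 0.002, -1.0]]
ft_force: [0.1, -0.4, -1.6]
grip_width: 0.0242
gripper_force: 69.4
```

```bash
python3 - <<'E'
from m import *
im=imaging.get_image("side"); a=im["pixels"][...,::-1]
cv2.imwrite("pics/c4.png",cv2.resize(a[170:310,250:380],None,fx=4,fy=4,interpolation=3))
W=cloud(im); m=(abs(W[...,2]-.055)<.005)&(np.hypot(W[...,0]-.428,W[...,1]-.273)<.05); P=W[m]; print(" pot",circ(P).round(4),len(P)); print(env.observe()["ft_force"])
E
```

```text
pot [0.4276 0.2749 0.0338] 169
[ 0.03307624 -0.75403141 -1.24772295]
```

View pics/c4.png

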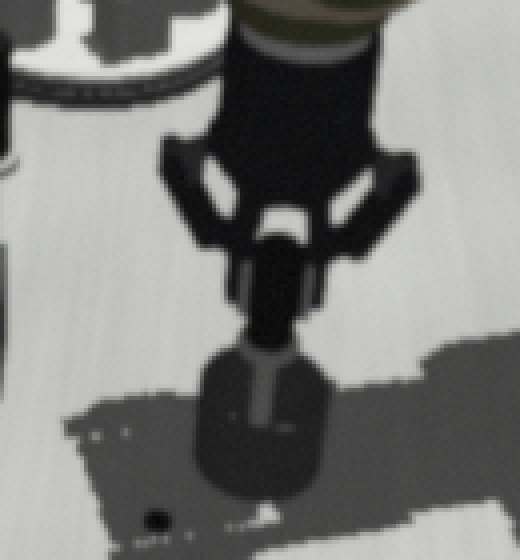

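The shank stands deep inside the pot at its centre (crop (262,400)), pot not moved. Slightly deeper, then out and over to the socket.

Call:
jog_arm:
  plan: "0 0 0 0 0 0.3 255;0 0 0 0 0 0 255;0 0 0 0 0 0 255;0 0 0 0 0 -1.5 255;0 0 0 0 0 -2.5 255;0 0 0 0 0 -2.5 255;0 0 0 0 0 -3 255;0 0 0 0 0 -1.2 255;0 0 0 0 0 0 255;0 0 0 0 0 0 255"

```text
time_s: 8.65
position: [0.4272, 0.2741, 0.2121]
tool_rot: [[-0.007, 1.0, 0.0], [1.0, 0.007, 0.0], [0.0, 0.0, -1.0]]
ft_force: [0.6, 0.1, -2.7]
grip_width: 0.0247
gripper_force: 69.5
```

Call:
jog_arm:
  plan: "0 0 0 -3.6 1.15 0 255;0 0 0 -3.6 1.15 0 255;0 0 0 -3.6 1.15 0 255;0 0 0 -3.6 1.15 0 255;0 0 0 -3.6 1.15 0 255;0 0 0 -3.6 1.15 0 255;0 0 0 -3.6 1.15 0 255;0 0 0 -3.6 1.15 0 255;0 0 0 -3.6 1.15 0 255;0 0 0 -3.6 1.15 0 255"

```text
time_s: 9.48
position: [0.5443, -0.0868, 0.2103]
tool_rot: [[-0.006, 1.0, -0.003], [1.0, 0.006, 0.001], [0.001, -0.003, -1.0]]
ft_force: [1.0, 0.7, -1.4]
grip_width: 0.0247
gripper_force: 69.5
```

Call:
jog_arm:
  plan: "0 0 0 -3.4 1.1 0 255;0 0 0 -3.4 1.1 0 255;0 0 0 -3.4 1.1 0 255;0 0 0 -3.4 1.1 0 255;0 0 0 -3.4 1.1 0 255;0 0 0 0 0 0 255;0 0 0 0 0 0 255;0 0 0 0 0 0 255"

```text
time_s: 10.15
position: [0.6003, -0.2542, 0.2104]
tool_rot: [[-0.006, 1.0, -0.003], [1.0, 0.006, 0.002], [0.002, -0.003, -1.0]]
ft_force: [0.2, 0.5, -2.1]
grip_width: 0.0247
gripper_force: 69.5
```

```bash
cat > s.py <<'E'
from m import *
import sys
s=env.observe(); p=s["position"]; print(s["time_s"],p,s["ft_force"].round(1)); o=[]
for c in("top","side"):
    im=imaging.get_image(c); W=cloud(im); a=im["pixels"][...,::-1].copy()
    d=W-p; m=(np.hypot(d[...,0],d[...,1])<.03)&(W[...,2]<p[2]-.005)&(W[...,2]>.095)
    P=W[m]
    for z in np.arange(.1,p[2],.01):
        Q=P[abs(P[:,2]-z)<.005]
        if len(Q)>3: print("  %.3f n%d x %.3f %.3f y %.3f %.3f"%(z,len(Q),*np.percentile(Q[:,0],[5,95]),*np.percentile(Q[:,1],[5,95])))
    m=(abs(W[...,2]-.072)<.004)&(np.hypot(W[...,0]-.599,W[...,1]+.2575)<.03); P=W[m]; print(c," socket",P.mean(0),len(P))
    for q,z in(("socket",.073),("tin",.088),("pointer",.03)):
      for t in models.tip_of(c,q)[:1]: print(q,round(t["confidence"],2),np.round(t["at"],1),ray(im,t["at"],z).round(4))
    print("expected tip px",proj(im,p-[0,0,.092]).round(1))
    v=(316,205) if c=="top" else (272,150); o.append(cv2.resize(a[max(v[1]-75,0):v[1]+75,v[0]-66:v[0]+67],None,fx=3,fy=3,interpolation=3)[:450,:399])
h=max(x.shape[0] for x in o); o=[cv2.copyMakeBorder(x,0,h-x.shape[0],0,0,0) for x in o]
cv2.imwrite(sys.argv[1],np.hstack(o))
E
python3 s.py pics/c5.png
```

```text
10.15 [ 0.6003239  -0.25422521  0.21039948] [ 0.2  0.5 -2.1]
  0.190 n21 x 0.588 0.610 y -0.248 -0.238
top  socket [ 0.61028271 -0.25168112  0.07286447] 3
socket 0.94 [335.9 190.9] [ 0.595  -0.2557  0.073 ]
expected tip px [337.9 187.4]
  0.130 n13 x 0.596 0.606 y -0.253 -0.246
  0.140 n11 x 0.596 0.606 y -0.252 -0.245
  0.150 n12 x 0.597 0.606 y -0.252 -0.245
  0.160 n11 x 0.597 0.606 y -0.251 -0.248
  0.170 n13 x 0.597 0.607 y -0.254 -0.245
  0.180 n8 x 0.597 0.606 y -0.252 -0.244
  0.190 n38 x 0.585 0.616 y -0.254 -0.237
  0.200 n27 x 0.590 0.613 y -0.251 -0.239
side  socket [ 0.59998306 -0.25732995  0.07174178] 44
socket 0.76 [259.9 143.4] [ 0.6103 -0.2662  0.073 ]
tin 0.93 [284.1 162.9] [ 0.5232 -0.1201  0.088 ]
pointer 0.78 [321.3 180.4] [ 0.4095 -0.1313  0.03  ]
expected tip px [262.8 132.4]
```

View pics/c5.png

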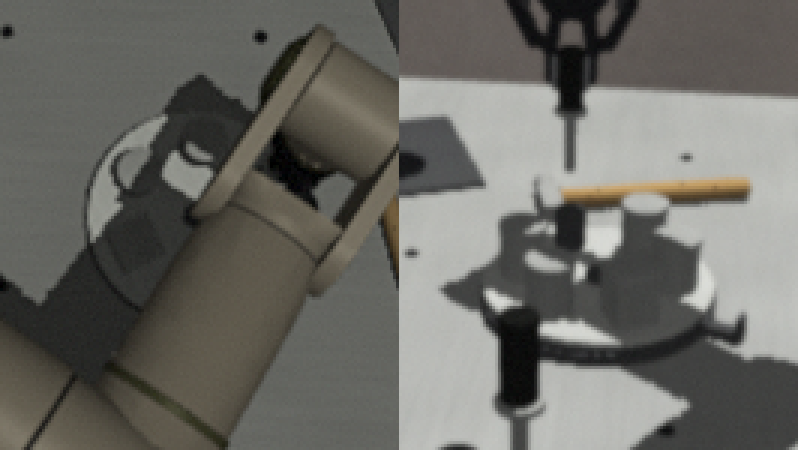

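The bar hangs vertical (crop (570,140)) above the socket (crop (570,225)), both in line to a few mm. Trim and start lowering.

Call:
jog_arm:
  plan: "0 0 0 -0.28 -0.13 0 255;0 0 0 0 0 1.5 255;0 0 0 0 0 1.5 255;0 0 0 0 0 1 255;0 0 0 0 0 0 255;0 0 0 0 0 0 255"

```text
time_s: 11.05
position: [0.5995, -0.2576, 0.1723]
tool_rot: [[-0.007, 1.0, -0.001], [1.0, 0.007, 0.0], [0.0, -0.001, -1.0]]
ft_force: [-0.7, 0.2, -1.9]
grip_width: 0.0244
gripper_force: 69.5
```

```bash
python3 s.py pics/c6.png; python3 - <<'E'
import cv2
a=cv2.imread("pics/c6.png")[100:330,480:700]; cv2.imwrite("pics/c6b.png",cv2.resize(a,None,fx=2.5,fy=2.5))
E
```

```text
11.05 [ 0.59946137 -0.25760814  0.1722613 ] [-0.7  0.2 -1.9]
  0.150 n13 x 0.590 0.608 y -0.250 -0.242
  0.160 n4 x 0.590 0.601 y -0.247 -0.246
top  socket [ 0.60914564 -0.25064176  0.07084732] 4
socket 0.63 [335.3 190.2] [ 0.5973 -0.2537  0.073 ]
tin 0.94 [296.2 212.9] [ 0.518  -0.1233  0.088 ]
expected tip px [336.9 189.3]
  0.100 n10 x 0.596 0.606 y -0.257 -0.251
  0.110 n12 x 0.596 0.606 y -0.257 -0.249
  0.120 n12 x 0.596 0.606 y -0.258 -0.250
  0.130 n8 x 0.597 0.603 y -0.257 -0.249
  0.140 n7 x 0.597 0.603 y -0.256 -0.252
  0.150 n30 x 0.585 0.616 y -0.257 -0.243
  0.160 n27 x 0.589 0.613 y -0.257 -0.242
  0.170 n9 x 0.588 0.612 y -0.260 -0.244
side  socket [ 0.59965407 -0.25687622  0.07189067] 43
socket 0.66 [261.2 145.5] [ 0.6045 -0.2519  0.073 ]
tin 0.59 [285.5 164. ] [ 0.5187 -0.114   0.088 ]
pointer 0.66 [319.3 182.3] [ 0.4156 -0.1196  0.03  ]
expected tip px [263.  142.8]
```

View pics/c6b.png

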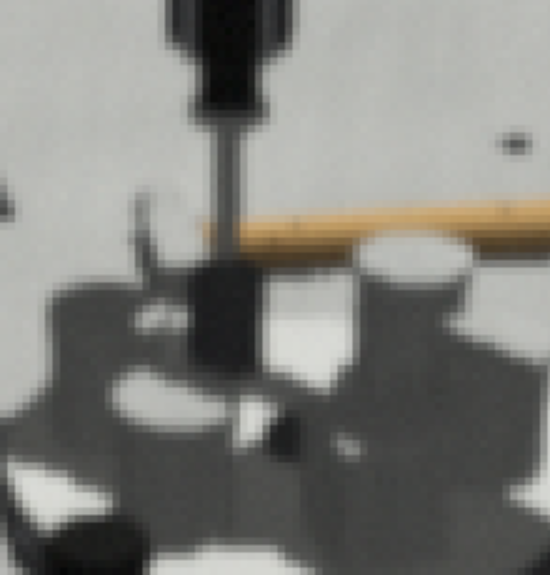

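The shank (crop (228,200)) points into the middle of the dark socket (crop (228,315)). Lowering on.

Call:
jog_arm:
  plan: "0 0 0 0 -0.05 0.5 255;0 0 0 0 0 0.5 255;0 0 0 0 0 0.5 255;0 0 0 0 0 0.5 255;0 0 0 0 0 0 255;0 0 0 0 0 0 255"

```text
time_s: 11.95
position: [0.5989, -0.2575, 0.1518]
tool_rot: [[-0.007, 1.0, -0.001], [1.0, 0.007, 0.0], [0.0, -0.001, -1.0]]
ft_force: [0.1, -0.2, -2.2]
grip_width: 0.0246
gripper_force: 69.5
```

Call:
jog_arm:
  plan: "0 0 0 0 0 0.5 255;0 0 0 0 0 0.5 255;0 0 0 0 0 0.5 255;0 0 0 0 0 0.5 255;0 0 0 0 0 0.2 255;0 0 0 0 0 0 255;0 0 0 0 0 0 255"

```text
time_s: 12.53
position: [0.5991, -0.2575, 0.1303]
tool_rot: [[-0.007, 1.0, -0.0], [1.0, 0.007, -0.0], [-0.0, -0.0, -1.0]]
ft_force: [-0.5, -0.3, -2.4]
grip_width: 0.0248
gripper_force: 69.5
```

Call:
jog_arm:
  plan: "0 0 0 0.27 0.45 0 255;0 0 0 0.27 0.45 0 255;0 0 0 0.30 0.38 0 255;0 0 0 0.31 0.38 0 255;0 0 0 0.35 0.34 0 255;0 0 0 0.35 0.34 0 255;0 0 0 0.38 0.30 0 255;0 0 0 0.39 0.30 0 255;0 0 0 0 0 0 255;0 0 0 0 0 0 255"

```text
time_s: 13.37
position: [0.6286, -0.2307, 0.1303]
tool_rot: [[-0.007, 1.0, 0.001], [1.0, 0.007, 0.0], [0.0, 0.001, -1.0]]
ft_force: [-0.1, -0.9, -1.8]
grip_width: 0.0248
gripper_force: 69.5
```

```bash
cat > a.py <<'E'
from m import *
import sys
s=env.observe(); p=s["position"]; print(s["time_s"],p,s["ft_force"].round(1),s["wrist_torque"].round(2))
C=np.array([.561,-.1883])
for c in("top","side"):
    im=imaging.get_image(c); W=cloud(im); cv2.imwrite(f"pics/{c}{sys.argv[1]}.png",im["pixels"][...,::-1])
    m=(abs(W[...,2]-.088)<.005)&(np.hypot(W[...,0]-C[0],W[...,1]-C[1])<.115)
    n,l,st,ce=cv2.connectedComponentsWithStats(m.astype(np.uint8))
    Cc=C if c=="top" else np.array([.5620,-.1855])
    for i in range(1,n):
        if st[i,4]>40:
            P=W[l==i]; q=P.mean(0); d=q[:2]-Cc; print(c," comp",st[i,4],q.round(4),"r %.3f ang %.1f"%(np.hypot(*d),np.degrees(np.arctan2(d[1],d[0]))))
    for q,z in(("tin",.088),("pointer",.03)):
      for t in models.tip_of(c,q)[:1]:
        w=ray(im,t["at"],z); d=w[:2]-Cc; print(c,q,round(t["confidence"],2),w.round(4),"ang %.1f"%np.degrees(np.arctan2(d[1],d[0])))
    d=W[...,:2]-Cc; R=np.hypot(d[...,0],d[...,1]); m=(R>.13)&(R<.17)&(W[...,2]>.01)&(W[...,2]<.05)&(W[...,0]<.5)
    P=W[m]; d=P[:,:2]-Cc; a=np.degrees(np.arctan2(d[:,1],d[:,0])); print(c,"pointer",len(P),np.median(a),a.mean())
E
python3 a.py A
```

```text
13.3667 [ 0.62858027 -0.23065388  0.13034333] [-0.1 -0.9 -1.8] [ 0.02  0.01 -0.03]
top  comp 145 [ 0.634  -0.1506  0.0876] r 0.082 ang 27.3
top  comp 164 [ 0.5665 -0.1085  0.0877] r 0.080 ang 86.0
top tin 0.58 [ 0.4911 -0.1477  0.088 ] ang 149.8
top pointer 1 136.95485731027057 136.95485731027057
side  comp 107 [ 0.5575 -0.264   0.0876] r 0.079 ang -93.3
side  comp 117 [ 0.4911 -0.2194  0.0876] r 0.079 ang -154.4
side  comp 125 [ 0.6343 -0.1488  0.0876] r 0.081 ang 26.9
side  comp 155 [ 0.4969 -0.1393  0.0877] r 0.080 ang 144.6
side  comp 140 [ 0.5683 -0.104   0.0878] r 0.082 ang 85.6
side tin 0.86 [ 0.4888 -0.1479  0.088 ] ang 152.8
side pointer 0.94 [ 0.4188 -0.1175  0.03  ] ang 154.6
side pointer 50 157.7075915929858 158.5406140258963
```

```bash
python3 - <<'E'
from m import *
for c,C in(("top",np.array([.561,-.1883])),("side",np.array([.562,-.1855]))):
    im=imaging.get_image(c); g=cv2.imread(f"pics/{c}0.png",0).astype(float)
    W=np.load(c+".npy"); d=W[...,:2]-C; R=np.hypot(d[...,0],d[...,1]); A=np.degrees(np.arctan2(d[...,1],d[...,0]))
    for lo,hi in((.128,.145),(.145,.155),(.15,.17),(.128,.17)):
        m=(R>lo)&(R<hi)&(abs(A-158)<9)&(W[...,2]>.012)
        print(c,lo,hi,m.sum(),"mean",A[m].mean().round(2),"range",A[m].min().round(1),A[m].max().round(1), "z",W[m][:,2].max().round(3))
    # tab by intensity: rays at z=.03, dark
    uv=proj(im,[.41,-.13,.03]).astype(int); print(uv); print(g[uv[1]-7:uv[1]+6,uv[0]-9:uv[0]+9].astype(int))
    # rays of dark pixels
    sub=[(x,y) for y in range(uv[1]-12,uv[1]+8) for x in range(uv[0]-12,uv[0]+12)]
    L=[]
    for x,y in sub:
        w=ray(im,(x,y),.022); e=w[:2]-C; r=np.hypot(*e); L.append((r,np.degrees(np.arctan2(e[1],e[0])),g[y,x]))
    L=np.array(L); bg=np.median(g[uv[1]-12:uv[1]+8,uv[0]-12:uv[0]+12])
    k=(L[:,0]>.13)&(L[:,0]<.168)&(abs(L[:,1]-158)<10); w=np.clip(bg-12-L[k,2],0,None); print("intensity angle",(w*L[k,1]).sum()/w.sum(),bg)
E
```

```text
top 0.128 0.145 5 mean 160.17 range 155.9 161.8 z 0.016
top 0.145 0.155 5 mean 157.85 range 156.9 159.0 z 0.015
top 0.15 0.17 14 mean 158.53 range 156.1 161.8 z 0.032
top 0.128 0.17 21 mean 158.82 range 155.9 161.8 z 0.032
[296 246]
[[94 92 93 92 92 94 92 94 94 74 52 54 56 56 69 85 95 94]
 [95 92 92 93 95 92 93 96 81 61 57 58 56 58 75 92 93 92]
 [93 90 95 91 92 91 94 92 70 47 58 59 56 58 81 95 92 94]
 [94 93 90 92 90 93 95 81 55 50 58 58 59 70 85 93 92 94]
 [92 92 90 92 90 92 91 68 34 47 59 58 59 79 92 92 91 91]
 [91 93 93 92 91 94 92 64 39 53 50 42 63 86 95 95 92 95]
 [92 91 93 94 94 93 95 73 58 55 50 46 65 88 97 96 95 96]
 [93 92 91 93 92 93 93 90 79 70 55 49 62 84 95 94 95 93]
 [93 94 94 93 92 95 94 94 92 89 77 72 80 87 91 93 95 94]
 [94 94 94 94 94 93 93 94 96 94 93 95 94 92 95 93 95 94]
 [92 94 93 92 93 93 93 92 94 94 96 95 93 94 94 95 95 94]
 [91 93 94 91 94 93 94 94 93 91 92 95 95 95 92 94 97 97]
 [94 94 93 91 93 96 93 95 96 93 92 94 91 95 94 94 94 98]]
intensity angle 158.16850805315417 93.0
side 0.128 0.145 10 mean 159.35 range 154.4 163.1 z 0.015
side 0.145 0.155 3 mean 157
[... 468 characters left out ...]
72 175 175 175 173 170 173 174 176 175 176 176 173 175 177]
 [163 169 173 171 176 175 171 166 159 162 173 175 178 175 176 174 176 175]
 [163 168 172 171 174 173 168 150 132 142 165 175 178 175 176 175 175 174]
 [160 167 171 171 172 168 149 119  95 114 160 176 175 175 176 174 175 176]
 [143 155 164 167 167 159 125  84  70  99 157 173 176 176 176 174 175 174]
 [110 127 141 146 149 142  99  54  52 100 157 175 174 174 176 175 173 174]
 [ 80  89  95 103 111 109  70  38  48 101 158 173 173 175 173 175 175 172]
 [ 62  67  71  75  80  77  50  33  48 100 157 173 174 174 175 175 172 173]
 [ 44  54  57  60  61  53  40  31  52 107 159 171 172 172 174 172 173 172]]
intensity angle 154.3011641862861 171.0
```

Call:
jog_arm:
  plan: "0 0 0 0.36 0.22 0 255;0 0 0 0.36 0.21 0 255;0 0 0 0.41 0.19 0 255;0 0 0 0.41 0.19 0 255;0 0 0 0 0 0 255;0 0 0 0 0 0 255;0 0 0 0 0 0 255;0 0 0 0 0 0 255"

```text
time_s: 14.43
position: [0.6363, -0.2157, 0.1304]
tool_rot: [[-0.007, 1.0, 0.0], [1.0, 0.007, 0.0], [0.0, 0.0, -1.0]]
ft_force: [0.6, 0.1, -1.9]
grip_width: 0.0248
gripper_force: 69.5
```

```bash
python3 a.py B; python3 - <<'E'
import cv2,numpy as np
a=cv2.imread("pics/topB.png")[150:270,250:383]; b=cv2.imread("pics/sideB.png")[90:210,205:338]
cv2.imwrite("pics/c7.png",cv2.resize(np.hstack([a,b]),None,fx=3,fy=3,interpolation=3))
E
```

```text
14.4333 [ 0.63630504 -0.21566549  0.13035928] [ 0.6  0.1 -1.9] [-0.02 -0.04  0.02]
top  comp 105 [ 0.6264 -0.1319  0.0876] r 0.086 ang 40.8
top  comp 122 [ 0.5514 -0.1028  0.0879] r 0.086 ang 96.4
top  comp 45 [ 0.4913 -0.2525  0.0876] r 0.095 ang -137.4
top pointer 0 nan nan
side  comp 105 [ 0.575  -0.2632  0.0878] r 0.079 ang -80.5
side  comp 113 [ 0.5004 -0.2339  0.0878] r 0.078 ang -141.8
side  comp 151 [ 0.4885 -0.1549  0.0878] r 0.080 ang 157.4
side  comp 133 [ 0.6254 -0.1334  0.0878] r 0.082 ang 39.4
side  comp 136 [ 0.5504 -0.105   0.0878] r 0.081 ang 98.2
side tin 0.94 [ 0.4788 -0.1606  0.088 ] ang 163.3
side pointer 0.85 [ 0.4212 -0.1303  0.03  ] ang 158.6
side pointer 52 157.69228228084916 158.4831662781268
  return _methods._mean(a, axis=axis, dtype=dtype,
  ret = ret.dtype.type(ret / rcount)
a.py:17: RuntimeWarning: Mean of empty slice.
  P=W[m]; d=P[:,:2]-Cc; a=np.degrees(np.arctan2(d[:,1],d[:,0])); print(c,"pointer",len(P),np.median(a),a.mean())
```

View pics/c7.png

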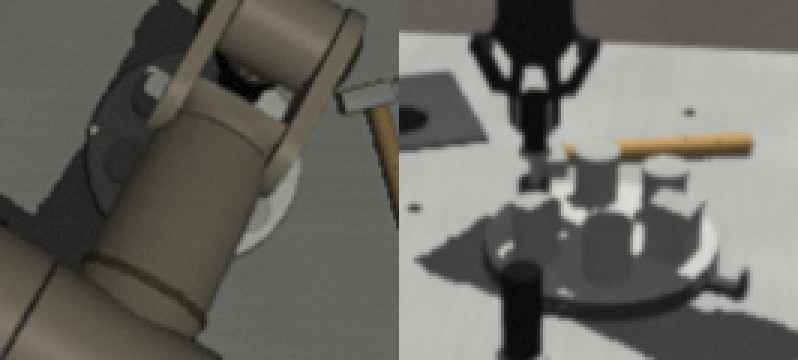

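The tin (side view, crop ~(690,225)) faces the pointer (crop (735,285)): tin at about 158.7°, pointer about 158.7°. The bar is still gripped in the socket (crop (535,185)) and everything is still.

```bash
python3 -c "
from rig import env,job
print(env.observe()['qvel']); print(job.close_job())"
```

```text
[ 0.03434498 -0.05476886 -0.01992596 -0.11221178 -0.06766977  0.07094207]
the job is handed in; nothing more can be done
None
```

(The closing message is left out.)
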